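# Check the pull-out board's sprung brake tensioner

## Robot

A 6-joint arm with a two-finger parallel gripper is mounted at the origin on the work surface. World frame = base frame: x ahead of the robot, y to its left, z up, the work surface at z = 0. Lengths are in m, angles in rad, forces in N, time in s.
With the tool pointing down it reaches from about 0.35 to 0.85 m from the base axis. Payload 8.1 kg.
Tool frame: the origin (TCP) lies midway between the tips of the shut fingers; the grasp point (between the pads) lies 19 mm behind it; z points along the fingers, y is the direction in which the jaws open and shut (so a half turn about z gives the same grasp; the last joint's range is limited). The gripper opens to 85 mm and grips with 20 to 120 N. Pads are 22 mm wide; open, the fingers measure 114 mm over their backs; the gripper's body (76 mm by 85 mm) begins 54 mm behind the grasp point. The pads swing forward as they close: fully open they stand 13 mm farther back than shut.
Start: joints at [-1.4, 0.13, 1.488, -0, 1.523, -0.085], TCP at [0.152, -0.58, 0.231] pointing down, gripper open.
Joint ranges: [-2.96, 2.96], [-0.89, 2.26], [0.02, 2.5], [-1.34, 4.48], [0, 2.73], [-2.66, 2.66]. Speed limits (rad/s): [2.39, 2.39, 2.79, 3.14, 3.14, 3.14].

## Interface

Orientations are given as a 3x3 rotation matrix whose columns are the frame's x, y, z axes.
In Python, from station import bot gives the robot as it stands. The module is installed in compiled form; this text tells all that it offers.
- The arm moves only by the shell command python3 -m inch 'ROWS' [FORCE]. ROWS is JSON, a list of rows, each a list of 5 numbers: the opening in per cent of the stroke, from 0 (shut) to 100 (fully open), then the shift along the world's x, y, z in m, then the turn about the world's z in degrees. A call has 1 to 20 rows; each row shifts and turns the commanded pose from where the row before left it; what a row does not reach is not made up. A row lasts 1/8 s, in which the tool goes at most 62.5 mm and 10.7 degrees, less where a joint would pass 70% of its speed; a pose out of reach is approached as far as the arm can. A call with a gripper value outside its range is refused whole. The fingers move at their own pace and stop on an object; FORCE is the grip in N (left out, the last holds). Time passes only in rows, so rows that do not move let the fingers close. It gives the time, the measured TCP pose, the force and the opening at its end, in the units of the state.
- bot.get_state(): the state, without advancing time (a new reading comes with each control period).
- bot.snapshot(name): name is "side" or "top" or "wrist"; returns (picture, depth): 384x512x3 uint8, blue, green, red; 384x512 float32, m along the optical axis (not along the pixel's ray), 0 where there is no reading.
- bot.camera_model(name): a dict with "K" (3x3 intrinsics, pixels), "R" (3x3) and "t" (3): a world point X has camera coordinates R X + t. Camera axes: x right, y down, z forward; pixel columns grow to the right and rows downward; lengths in m; the calibration is good to about 2 mm. A picture is of the moment at which its call begins: read the wrist's pose just before it. camera_model takes no time and is no camera call; for the wrist camera it gives the pose at the moment of the call.
- bot.sign_off(): hands the job in, once; it reports no verdict.
Trained networks look in the newest picture that a camera, given by its name, has taken for a name from the list of things; names that differ only in an ending like _2 or _b are one class to them, and where a whole thing is asked for, a point or a joint stands for the part that bears it (a point fixed in the world has none). Each returns a list of dicts, best first, with "p" (0 to 1); they miss things now and then, are a little off and sometimes report something else, mostly with a low value. They report only what shows in the picture. A call takes as long as a camera call.
- bot.outline_of(camera, target): "pixels" (384x512 bool, what is visible of it) and "bbox" ([centre column, centre row, width, height] in pixels, round what is visible of it).
The state is a dict: "time_s": time; "joint_pos": joint angles; "dq": joint speeds; "tau": joint torques, N m; "position": TCP position; "tool_rot": TCP orientation; "ft_force": force on the tool from outside, world axes, zero at the start; "wrist_torque": the same for the moment, N m; "finger_gap": finger opening in m.
Only numpy, scipy, OpenCV 4.12 (cv2) and the standard library are available. Lean on these libraries where they do the work, as an engineer would, in place of code of your own. Each camera call takes 0.05 s, during which the arm holds its last target.

## Task

Test the spring of the sliding board's brake tensioner: press its orange post sideways so the arm swings away from its rest stop, building up gently to a steady push of between 10 and 15 newtons and keeping it there for about a second, then ease the arm all the way back to its rest stop without letting it snap. The red drag needle stays behind to show the deflection: without touching the needle, swing the blue set hand round to the same reading on the scale, within half a division, and let go. Do not disturb the other things on the board.

Things in the scene. Friction and masses are not known exactly. Their poses are not given: they have to be found in the camera images.
- gauge: fixed base of the tensioner: grey plate and white scale plate, about 200 x 250 mm, 16 mm high. Origin: on the upright pivot axis shared by arm, needle and set hand, at board height; z up. Steel pivot boss, 40 mm diameter, 47 mm high. The scale (black graduations every 0.1 rad, long ones every 0.5 rad, zero at one end) is on its +y side, the sprung arm on its -y side.
- push_post: orange upright free-turning roller post, 18 mm diameter, 55 mm tall, at the free end of the sprung arm, 135 mm from the pivot axis. Origin: centre of its underside, 29 mm above the board (top at 84 mm). It moves only on a level circle round the pivot, anticlockwise seen from above from its rest stop: mainly away from the robot (+x). The arm's bar lies 20 to 29 mm above the board.
- press_arm (a joint): angle of the sprung arm, rad: 0 at its rest stop, growing anticlockwise from above as the post is pressed; end of travel 1.2. The spring begins to yield at about 3.5 N at the post; its stiffness differs from start to start and is not known. Springs back when released.
- needle (a joint): reading of the drag needle on the scale, rad: starts at 0 (zero graduation), is carried along anticlockwise by the arm and stays, by friction, at the greatest deflection. One scale division is 0.1 rad.
- needle_tip (a point): tip of the red flat needle, 88 x 9 x 4 mm, pointing from the pivot to the scale (tip 96 mm from the axis), 23 to 27 mm above the board. Point: on its top at the tip; x axis: outward along the needle.
- set_hand (a joint): angle of the blue set hand on the same scale, rad: same zero, unit and sense as the needle, so the readings agree when both values are equal. Travel -0.5 to 1.3; starts below zero; moves against light friction (about 1 N at the knob) and stays where left.
- set_knob (a point): blue upright round knob, 16 mm diameter, 52 mm tall, on the outer end of the blue set hand, 135 mm from the pivot axis. Point: centre of its top, 85 mm above the board (knob from 33 mm up); x axis: outward along the hand. The hand's thin bar (4 mm wide) runs 33 to 38 mm above the board from pivot to knob, passing above the needle.
- organizer: bystander: navy plastic weekly organizer, 50 x 230 x 31 mm, lids shut. Origin: centre of underside.
- tumbler: bystander: glass shot tumbler, 50 mm diameter, 60 mm tall. Origin: centre of underside.
- measuring_cup: bystander: stainless measuring cup, 72 mm diameter, 50 mm tall, flat handle to its +x reaching 117 mm from the centre; stands on the bamboo mat. Origin: centre of underside.
- tin: bystander: small aluminium tin with sprung lid, shut, 62 x 92 x 30 mm. Origin: centre of underside.
- pill_bottle: bystander: amber jar, 48 mm diameter, 85 mm tall. Origin: centre of underside.

How it is judged:
By the outcome, as a careful person would: the job done as asked, in the order asked, and still so for the second after the job is handed in, with the robot touching nothing.
It also fails if it takes over 72 s, if anything falls off the work surface, if the arm or the gripper's body presses on something with over 40 N, if the wrist force passes 120 N, or if a joint passes its speed limit or range.

## Working session

There is one attempt and no reset: what is moved stays moved. The work goes in short steps, Python scripts to look and compute and a shell command to move; the robot and the scene stay as the last step left them, time stands still between calls to the robot, and variables do not carry over. Pictures are saved under pics/ and viewed, and the job is handed in when it is done.

```bash
mkdir -p pics
cat > h.py <<'E'
from station import bot
import numpy as np, cv2
def snap(n,f=None):
    p,d=bot.snapshot(n)
    if f: cv2.imwrite('pics/'+f,p)
    return p,d
def w(n,u,v,z=None,d=None):
    m=bot.camera_model(n);K,R,t=[np.array(m[k]) for k in('K','R','t')]
    r=np.linalg.inv(K)@[u,v,1.]
    if d is not None: return R.T@(r*d-t)
    c=-R.T@t; q=R.T@r
    return c+q*(z-c[2])/q[2]
def px(n,X):
    m=bot.camera_model(n);K,R,t=[np.array(m[k]) for k in('K','R','t')]
    c=K@(R@np.array(X)+t);return c[:2]/c[2]
E
python3 - <<'E'
from h import *
s=bot.get_state();print(s)
for n in('top','side'):
    p,d=snap(n,n+'0.png')
    print(n,bot.camera_model(n)['R'],bot.camera_model(n)['t'])
    for o in('gauge','push_post','needle','set_knob','organizer','tumbler','measuring_cup','tin','pill_bottle'):
        for r in bot.outline_of(n,o)[:1]: print(o,round(r['p'],2),np.round(r['bbox']))
E
```

```text
{'time_s': 0.0, 'joint_pos': array([-1.40041507e+00,  1.31139642e-01,  1.48927151e+00,  3.16060944e-05,
        1.52299776e+00, -8.53850979e-02]), 'dq': array([-0.00027989,  0.00101919, -0.00033803, -0.00120084,  0.000197  ,
        0.00145862]), 'tau': array([ 1.59278916e-03, -5.69391739e+01, -5.00550485e+01, -3.35169661e-04,
        1.46102405e-02, -4.11913243e-05]), 'position': array([ 0.15174135, -0.57993481,  0.23026155]), 'tool_rot': array([[ 9.67470117e-01,  2.52985169e-01, -2.76848023e-04],
       [ 2.52985252e-01, -9.67468469e-01,  1.79530979e-03],
       [ 1.86345018e-04, -1.80694704e-03, -9.99998350e-01]]), 'ft_force': array([-0.41620398, -1.34678956,  0.73755746]), 'wrist_torque': array([ 0.00701532,  0.00688269, -0.0400322 ]), 'finger_gap': 0.08564334678014594}
top [[ 0.02615647 -0.9996201   0.00868822]
 [-0.98276257 -0.02730457 -0.18284472]
 [ 0.18301249 -0.00375589 -0.98310341]] [-0.03244766  0.60787806  1.60326896]
gauge 0.59 [274. 209.  70.  55.]
needle 0.55 [261. 203.  16.   9.]
set_knob 0.48 [248. 186.   3.   6.]
organizer 0.71 [250. 152.  54.  12.]
measuring_cup 0.82 [124. 203.  30.  26.]
tin 0.74 [356. 223.  22.  19.]
pill_bottle 0.47 [377. 256.  15.  10.]
side [[ 0.93882005 -0.34440624 -0.00112123]
 [-0.26018982 -0.70711328 -0.65748922]
 [ 0.22565055  0.6175558  -0.75346312]] [-0.5376342   0.19531228  1.71450985]
gauge 0.91 [251. 218.  71.  76.]
set_knob 0.72 [246. 332.  17.  27.]
organizer 0.68 [307. 186.  37.  46.]
tumbler 0.84 [313. 274.  11.  20.]
measuring_cup 0.69 [208. 115.  21.  33.]
tin 0.95 [276. 301.  32.  35.]
pill_bottle 0.93 [247. 334.  18.  26.]
```

Run:
```python
import cv2
p=cv2.imread('pics/top0.png')[120:300,80:420];cv2.imwrite('pics/top0b.png',cv2.resize(p,(790,418),interpolation=cv2.INTER_CUBIC))
p=cv2.imread('pics/side0.png')[130:360,170:370];cv2.imwrite('pics/side0b.png',cv2.resize(p,None,fx=2.6,fy=2.6,interpolation=cv2.INTER_CUBIC))
```

```text
(no output)
```

View pics/top0b.png

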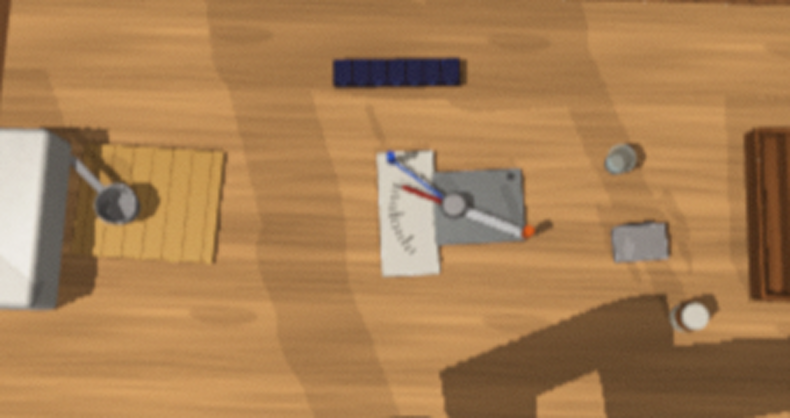

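View pics/side0b.png

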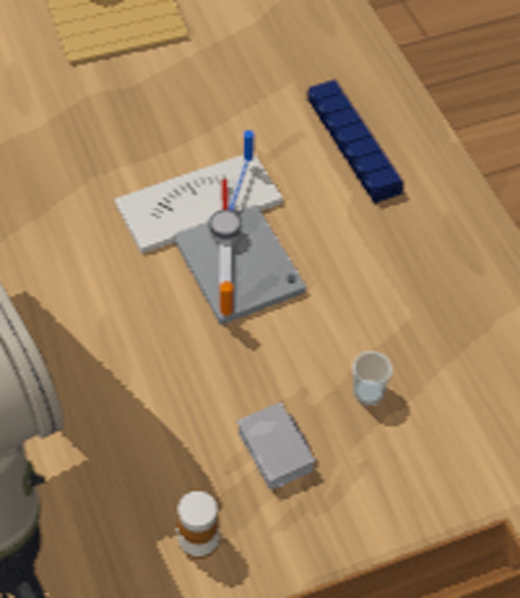

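Run:
```python
from h import *
s=cv2.imread('pics/top0.png');t=cv2.imread('pics/side0.png')
def cen(p,lo,hi,box):
    h=cv2.cvtColor(p,cv2.COLOR_BGR2HSV);m=cv2.inRange(h,lo,hi);q=np.zeros_like(m);q[box[2]:box[3],box[0]:box[1]]=m[box[2]:box[3],box[0]:box[1]]
    v,u=np.nonzero(q);return u,v
for n,p,bx in(('top',s,(235,315,175,230)),('side',t,(215,290,175,260))):
    for c,lo,hi in(('orange',(5,180,150),(14,255,255)),('blue',(105,120,60),(125,255,255)),('red',(170,120,60),(180,255,255)),('red0',(0,150,60),(3,255,255))):
        u,v=cen(p,lo,hi,bx)
        if len(u): print(n,c,len(u),u.mean(),v.mean(),u.min(),u.max(),v.min(),v.max())
print('boss',w('top',80+455/2.3235,120+204/2.322,.047),w('side',170+225/2.6,130+223/2.6,.047))
print('post',w('top',80+529/2.3235,120+231/2.322,.084),w('side',170+227/2.6,130+286/2.6,.084))
print('knob',w('top',80+391/2.3235,120+156/2.322,.085),w('side',170+249/2.6,130+133/2.6,.085))
print('tip',w('top',80+401/2.3235,120+186/2.322,.027),w('side',170+224/2.6,130+179/2.6,.027))
print('tumbler',w('side',170+370/2.6,130+395/2.6,0));print('tin',w('side',170+277/2.6,130+440/2.6,.03))
```

```text
top orange 19 307.2105263157895 219.05263157894737 305 309 217 221
top blue 10 249.9 188.9 247 268 186 203
top red 2 268.5 205.5 268 269 205 206
top red0 10 260.3 202.9 255 268 201 206
side orange 4 257.25 240.0 255 259 239 242
side blue 38 264.3421052631579 188.23684210526315 259 266 180 210
side red0 11 256.0 204.0 256 256 199 209
boss [ 0.55109747 -0.07895084  0.047     ] [ 0.54826531 -0.0813326   0.047     ]
post [ 0.50293219 -0.20310862  0.084     ] [ 0.50470672 -0.20667946  0.084     ]
knob [0.62527927 0.03358717 0.085     ] [0.626199  0.0315752 0.085    ]
tip [0.58351338 0.01586486 0.027     ] [0.5803591  0.00972728 0.027     ]
tumbler [ 0.6378935  -0.37301198  0.        ]
tin [ 0.4956412  -0.40676207  0.03      ]
```

```bash
python3 -m inch '[[0,0.0266,0.0323,0,-2.9],[0,0.0266,0.0323,0,-2.9],[0,0.0266,0.0323,0,-2.9],[0,0.0266,0.0323,0,-2.9],[0,0.0266,0.0323,0,-2.9],[0,0.0266,0.0323,0,-2.9],[0,0.0266,0.0323,0,-2.9],[0,0.0266,0.0323,0,-2.9],[0,0.0266,0.0323,0,-2.9],[0,0.0266,0.0323,0,-2.9],[0,0.0266,0.0323,0,-2.9],[0,0.0266,0.0323,0,-2.9],[0,0,0,0,0],[0,0,0,0,0]]' 40
python3 - <<'E'
from h import *
p,d=snap('wrist','w1.png');print(bot.get_state()['position'],bot.get_state()['tool_rot'])
for o in('push_post','gauge','set_knob','needle'):
    for r in bot.outline_of('wrist',o)[:1]: print(o,round(r['p'],2),np.round(r['bbox']))
E
```

```text
time_s: 2.75
position: [0.4708, -0.1931, 0.2312]
tool_rot: [[0.939, -0.343, -0.0], [-0.343, -0.939, -0.0], [-0.0, 0.0, -1.0]]
ft_force: [-0.3, -0.6, 0.1]
finger_gap: 0.0
[ 0.47061982 -0.19346453  0.23127027] [[ 9.38868335e-01 -3.44276311e-01 -2.65775062e-04]
 [-3.44276381e-01 -9.38868302e-01 -2.92640827e-04]
 [-1.48778476e-04  3.66251283e-04 -9.99999922e-01]]
push_post 0.54 [258. 143.  13.  20.]
gauge 0.59 [132. 142. 264. 197.]
set_knob 0.62 [ 65. 124. 128.  30.]
needle 0.77 [104. 138.  50.   7.]
```

View pics/w1.png

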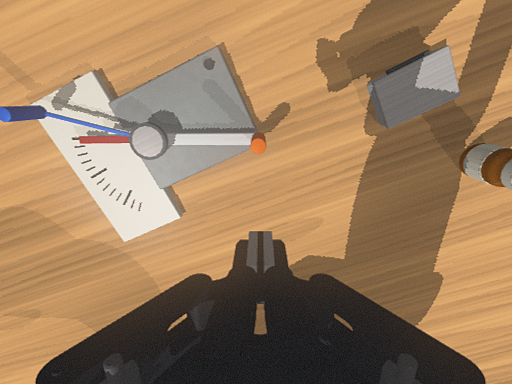

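The wrist view shows the boss at (150,141), orange post at (258,145), red needle along row 140 from the boss to (75,139), at the zero tick, and the blue knob at (5,113).

Run:
```python
from h import *
b=w('wrist',149.5,139,.047);q=w('wrist',258.5,146,.084);t=w('wrist',75,139.5,.027)
print(b,q,t)
for a in(q-b,t-b): print(np.hypot(*a[:2]),np.degrees(np.arctan2(a[1],a[0])))
print(px('wrist',[.471,-.193,.231]), [px('wrist',[*q[:2],z]) for z in(.029,.084)])
```

```text
[ 0.55003605 -0.0801099   0.047     ] [ 0.50229192 -0.20337612  0.084     ] [0.58270391 0.01872628 0.027     ]
0.13218949640425548 -111.17264650734518
0.10409505052855265 71.70997444147011
[259.31566344 242.25271183] [array([258.69236715, 138.61962669]), array([258.5, 146. ])]
```

```bash
python3 -m inch '[[0,0,0,-0.045,0],[0,0,0,-0.045,0],[0,0,0,-0.045,0],[0,0,0,-0.03,0],[0,0,0,-0.013,0],[0,0,0,0,0],[0,0.0038,-0.0014,0,0],[0,0.0038,-0.0014,0,0],[0,0,0,0,0],[0,0,0,0,0]]'
python3 - <<'E'
from h import *
p,d=snap('wrist','w2.png')
for i in range(4):
    print(bot.get_state()['ft_force']);bot.snapshot('top')
E
```

```text
time_s: 4.25
position: [0.4788, -0.1957, 0.0536]
tool_rot: [[0.939, -0.344, 0.0], [-0.344, -0.939, -0.0], [0.0, 0.0, -1.0]]
ft_force: [0.6, 0.0, -0.2]
finger_gap: 0.0002
[ 0.36355455  0.25620527 -0.40590505]
[ 0.64653281 -0.65627324  0.03340489]
[-0.98850496 -0.24380665 -0.03988293]
[ 0.49706966 -0.15840265 -0.27901117]
```

View pics/w2.png

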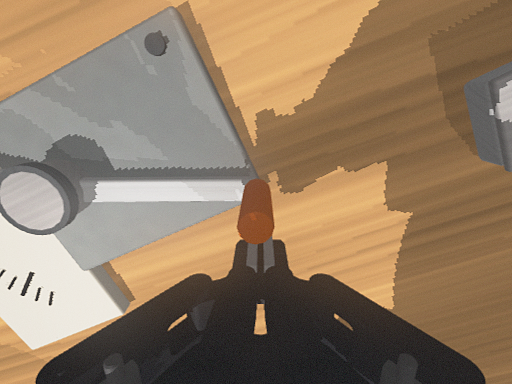

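```bash
python3 -m inch '[[0,0.0019,-0.0007,0,0],[0,0.0019,-0.0007,0,0],[0,0.001,-0.0003,0,0],[0,0.001,-0.0003,0,0],[0,0,0,0,0]]'
cat > arc.py <<'E'
from h import *
import sys
P=np.array([.550,-.080]);a0=np.radians(-110.5)
def T(th,s=.0195):
    a=a0+th;return P+.135*np.array([np.cos(a),np.sin(a)])-s*np.array([-np.sin(a),np.cos(a)])
if __name__=='__main__':
    s=bot.get_state();n=s['position'][:2];R=s['tool_rot'];f=s['ft_force']
    print('tcp',n,'toolx',np.degrees(np.arctan2(R[1,0],R[0,0])),'F along',f@R[:,0],f)
    for th in np.arange(0,1.2,.1): print(round(th,2),np.round((T(th+.1)-T(th))*1000/5,2),'per .02rad row; pos',T(th).round(4),'tool ang',round(np.degrees(a0+th)+90,1))
E
python3 arc.py
```

```text
time_s: 5.12
position: [0.4845, -0.1977, 0.0533]
tool_rot: [[0.939, -0.344, -0.0], [-0.344, -0.939, 0.0], [-0.0, 0.0, -1.0]]
ft_force: [0.1, 0.1, 0.7]
finger_gap: 0.0
tcp [ 0.48446206 -0.19770003] toolx -20.145073183966176 F along 0.10160388179103423 [0.13725522 0.07897642 0.70748701]
0.0 [ 2.45 -1.19] per .02rad row; pos [ 0.4845 -0.1996] tool ang -20.5
0.1 [ 2.56 -0.94] per .02rad row; pos [ 0.4967 -0.2056] tool ang -14.8
0.2 [ 2.64 -0.68] per .02rad row; pos [ 0.5095 -0.2103] tool ang -9.0
0.3 [ 2.7  -0.41] per .02rad row; pos [ 0.5227 -0.2136] tool ang -3.3
0.4 [ 2.72 -0.14] per .02rad row; pos [ 0.5362 -0.2157] tool ang 2.4
0.5 [2.72 0.13] per .02rad row; pos [ 0.5498 -0.2164] tool ang 8.1
0.6 [2.7 0.4] per .02rad row; pos [ 0.5634 -0.2157] tool ang 13.9
0.7 [2.64 0.67] per .02rad row; pos [ 0.5769 -0.2137] tool ang 19.6
0.8 [2.56 0.93] per .02rad row; pos [ 0.5901 -0.2104] tool ang 25.3
0.9 [2.46 1.18] per .02rad row; pos [ 0.603  -0.2057] tool ang 31.1
1.0 [2.33 1.42] per .02rad row; pos [ 0.6152 -0.1998] tool ang 36.8
1.1 [2.17 1.65] per .02rad row; pos [ 0.6269 -0.1927] tool ang 42.5
```

Contact is about here. Gentle steps toward it, then along the arc.

```bash
python3 -m inch '[[0,0.0009,-0.0004,0,0],[0,0.0009,-0.0004,0,0],[0,0.0009,-0.0005,0,0],[0,0,0,0,0]]'; python3 -m inch '[[0,0.0009,-0.0005,0,0],[0,0.0009,-0.0005,0,0],[0,0,0,0,0]]'
```

```text
time_s: 5.62
position: [0.4869, -0.1989, 0.0531]
tool_rot: [[0.939, -0.344, -0.001], [-0.344, -0.939, 0.0], [-0.001, -0.0, -1.0]]
ft_force: [-3.6, 2.8, 1.9]
finger_gap: 0.0001
time_s: 6.0
position: [0.4889, -0.2, 0.0532]
tool_rot: [[0.939, -0.344, -0.0], [-0.344, -0.939, 0.0], [-0.0, -0.0, -1.0]]
ft_force: [-3.6, 2.7, 2.5]
finger_gap: 0.0001
```

```bash
python3 -m inch '[[0,0.0024,-0.0011,0,1.15],[0,0.0024,-0.0011,0,1.15],[0,0.0025,-0.001,0,1.15],[0,0.0025,-0.001,0,1.15],[0,0.0025,-0.0009,0,1.15],[0,0,0,0,0]]'; python3 arc.py|head -1
```

```text
time_s: 6.75
position: [0.5011, -0.2052, 0.0532]
tool_rot: [[0.969, -0.248, -0.001], [-0.248, -0.969, -0.0], [-0.001, 0.0, -1.0]]
ft_force: [-6.5, 2.2, 2.9]
finger_gap: -0.0
tcp [ 0.50105839 -0.20522481] toolx -14.360439059875182 F along -6.81999395471798 [-6.4862708   2.15490835  2.93083035]
```

```bash
python3 -m inch '[[0,0.0026,-0.0008,0,1.15],[0,0.0026,-0.0008,0,1.15],[0,0.0026,-0.0008,0,1.15],[0,0.0026,-0.0007,0,1.15],[0,0.0026,-0.0007,0,1.15],[0,0,0,0,0]]'; python3 arc.py|head -1
```

```text
time_s: 7.5
position: [0.5137, -0.2091, 0.0531]
tool_rot: [[0.989, -0.15, -0.001], [-0.15, -0.989, -0.0], [-0.001, 0.0, -1.0]]
ft_force: [-7.8, 0.6, 4.0]
finger_gap: -0.0002
tcp [ 0.5137199  -0.20909418] toolx -8.605833650009362 F along -7.799568445682191 [-7.78869276  0.62243418  3.99205742]
```

```bash
python3 -m inch '[[0,0.0027,-0.0006,0.0003,1.15],[0,0.0027,-0.0006,0.0003,1.15],[0,0.0027,-0.0005,0,1.15],[0,0.0027,-0.0005,0,1.15],[0,0.0027,-0.0004,0,1.15],[0,0,0,0,0]]'; python3 arc.py|head -1
```

```text
time_s: 8.25
position: [0.5265, -0.2117, 0.0532]
tool_rot: [[0.999, -0.05, -0.003], [-0.05, -0.999, 0.0], [-0.003, -0.0, -1.0]]
ft_force: [-9.3, 0.6, 3.6]
finger_gap: 0.0001
tcp [ 0.52650573 -0.21167998] toolx -2.863586491609023 F along -9.286650072721347 [-9.25911498  0.57672265  3.58208983]
```

```bash
python3 -m inch '[[0,0.0027,-0.0003,0.0003,1.15],[0,0.0027,-0.0003,0.0002,1.15],[0,0.0027,-0.0002,0,1.15],[0,0.0027,-0.0002,0,1.15],[0,0.0027,-0.0001,0,1.15],[0,0.0027,-0.0001,0,1.15],[0,0.0027,0,0,1.15],[0,0,0,0,0]]'
python3 - <<'E'
from h import *
for i in range(3):
    s=bot.get_state();f=s['ft_force'];print(s['time_s'],f,f@s['tool_rot'][:,0],np.linalg.norm(f));bot.snapshot('top')
E
```

```text
time_s: 9.25
position: [0.5447, -0.2131, 0.0533]
tool_rot: [[0.996, 0.09, -0.004], [0.09, -0.996, 0.0], [-0.004, -0.0, -1.0]]
ft_force: [-11.6, -0.2, 2.1]
finger_gap: -0.0
9.25 [-11.61654472  -0.22283111   2.12704495] -11.598247718125961 11.811777395636923
9.3 [-11.49302712  -1.89222988   2.22065806] -11.626199105165517 11.857551539214631
9.35 [-10.97224553  -1.78137449   2.46697557] -11.098592267012561 11.38637060048721
```

```bash
python3 -m inch '[[0,0.0024,0.0001,0,1.0],[0,0.0024,0.0001,0,1.0],[0,0.0012,0.0001,0,0.5],[0,0,0,0,0],[0,0,0,0,0],[0,0,0,0,0]]'
python3 - <<'E'
from h import *
for i in range(14):
    s=bot.get_state();f=s['ft_force'];print(round(s['time_s'],2),f.round(2),round(f@s['tool_rot'][:,0],2),round(np.linalg.norm(f),2))
    p,d=snap('wrist','w3.png')
    if i==0: print(bot.outline_of('wrist','needle')[:1][0]['bbox'])
E
```

```text
time_s: 10.15
position: [0.5504, -0.213, 0.0533]
tool_rot: [[0.991, 0.133, -0.005], [0.133, -0.991, -0.0], [-0.005, -0.0, -1.0]]
ft_force: [-11.8, -0.7, 2.8]
finger_gap: 0.0001
10.15 [-11.78  -0.69   2.78] -11.78 12.13Traceback (most recent call last):
  File "<stdin>", line 5, in <module>
IndexError: list index out of range
```

View pics/w3.png

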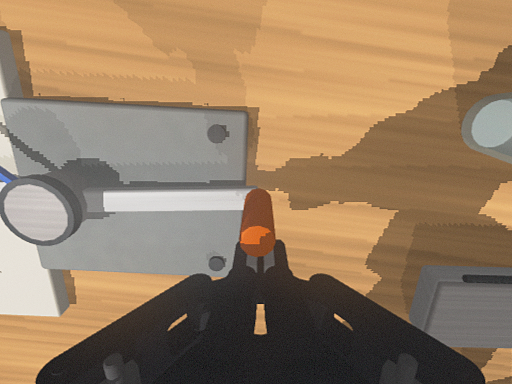

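```bash
python3 -m inch '[[0,0,0,0,0],[0,0,0,0,0],[0,0,0,0,0],[0,0,0,0,0]]';python3 -m inch '[[0,0,0,0,0],[0,0,0,0,0],[0,0,0,0,0],[0,0,0,0,0]]'; python3 -c "
from arc import *
for th in (.55,.5,.4,.3,.2,.1,0,-.05): print(th,T(th,.018).round(4))"; python3 arc.py|head -1
```

```text
time_s: 10.75
position: [0.5505, -0.213, 0.0533]
tool_rot: [[0.991, 0.133, -0.005], [0.133, -0.991, -0.0], [-0.004, -0.0, -1.0]]
ft_force: [-12.6, -1.1, 2.0]
finger_gap: 0.0002
time_s: 11.25
position: [0.5504, -0.213, 0.0533]
tool_rot: [[0.991, 0.133, -0.005], [0.133, -0.991, -0.0], [-0.005, -0.0, -1.0]]
ft_force: [-11.9, -2.4, 1.9]
finger_gap: -0.0
0.55 [ 0.5581 -0.216 ]
0.5 [ 0.5513 -0.2162]
0.4 [ 0.5377 -0.2156]
0.3 [ 0.5242 -0.2137]
0.2 [ 0.511  -0.2105]
0.1 [ 0.4982 -0.2059]
0 [ 0.4859 -0.2001]
-0.05 [ 0.4799 -0.1968]
tcp [ 0.55043467 -0.21298406] toolx 7.655152913824979 F along -12.145807816527311 [-11.92735308  -2.37342169   1.91987375]
```

```bash
python3 -m inch '[[0,-0.002,0,0,-0.8],[0,-0.002,-0.0001,0,-0.8],[0,-0.002,-0.0001,0,-0.8],[0,-0.0027,0,0,-1.15],[0,-0.0027,0.0001,0,-1.15],[0,-0.0027,0.0001,0,-1.15],[0,-0.0027,0.0002,0,-1.15],[0,-0.0027,0.0002,0,-1.15],[0,-0.0027,0.0003,0,-1.15],[0,-0.0027,0.0003,0,-1.15],[0,-0.0027,0.0004,0,-1.15],[0,-0.0027,0.0005,0,-1.15],[0,-0.0027,0.0005,0,-1.15],[0,-0.0027,0.0006,0,-1.15],[0,-0.0027,0.0006,0,-1.15]]'; python3 arc.py|head -1
```

```text
time_s: 13.12
position: [0.5128, -0.2084, 0.0533]
tool_rot: [[0.989, -0.149, -0.003], [-0.149, -0.989, 0.001], [-0.003, -0.0, -1.0]]
ft_force: [-6.9, 2.8, -0.1]
finger_gap: -0.0001
tcp [ 0.5127686  -0.20843778] toolx -8.56277745563298 F along -7.233689621367711 [-6.89637536  2.78418792 -0.10479197]
```

```bash
python3 -m inch '[[0,-0.0026,0.0007,0,-1.15],[0,-0.0026,0.0007,0,-1.15],[0,-0.0026,0.0008,0,-1.15],[0,-0.0026,0.0008,0,-1.15],[0,-0.0026,0.0008,0,-1.15],[0,-0.0025,0.0009,0,-1.15],[0,-0.0025,0.001,0,-1.15],[0,-0.0025,0.001,0,-1.15]]'; python3 arc.py|head -1
```

```text
time_s: 14.12
position: [0.4928, -0.2016, 0.0534]
tool_rot: [[0.952, -0.305, -0.002], [-0.305, -0.952, 0.001], [-0.002, -0.0, -1.0]]
ft_force: [-3.9, 2.5, -3.6]
finger_gap: 0.0001
tcp [ 0.49280313 -0.2016245 ] toolx -17.76963488241902 F along -4.463342608585073 [-3.87993068  2.54207118 -3.57468107]
```

Now slower down to the stop (contact ended near x≈0.485).

```bash
python3 -m inch '[[0,-0.0015,0.0006,0,-0.6],[0,-0.0015,0.0006,0,-0.6],[0,-0.001,0.0005,0,-0.5],[0,-0.001,0.0005,0,-0.5],[0,-0.0008,0.0004,0,0],[0,-0.0008,0.0004,0,0],[0,-0.0005,0.0003,0,0],[0,-0.0005,0.0003,0,0],[0,-0.0005,0.0002,0,0],[0,-0.0005,0.0002,0,0],[0,-0.0005,0.0002,0,0],[0,-0.0005,0.0002,0,0]]'; python3 arc.py|head -1
```

```text
time_s: 15.62
position: [0.4847, -0.1979, 0.0548]
tool_rot: [[0.94, -0.341, 0.001], [-0.341, -0.94, -0.001], [0.001, 0.0, -1.0]]
ft_force: [-1.4, 0.7, -2.1]
finger_gap: 0.0004
tcp [ 0.48469418 -0.19790544] toolx -19.942992604878853 F along -1.5493330658612727 [-1.38630581  0.71342617 -2.06265559]
```

```bash
python3 -m inch '[[0,-0.0006,0.0002,0,0],[0,-0.0006,0.0002,0,0],[0,-0.0006,0.0002,0,0],[0,-0.001,0.0003,0,0],[0,-0.002,0.0007,0,0],[0,-0.004,0.0015,0,0],[0,-0.006,0.002,0,0],[0,-0.006,0.002,0,0],[0,0,0,0.04,0],[0,0,0,0.05,0],[0,0,0,0.06,0],[0,0,0,0.03,0],[0,0,0,0,0],[0,0,0,0,0]]'
python3 - <<'E'
from h import *
p,d=snap('wrist','w4.png');print(bot.get_state()['position'],bot.get_state()['tool_rot'])
snap('top','top4.png')
E
```

```text
time_s: 17.38
position: [0.4627, -0.1903, 0.2333]
tool_rot: [[0.94, -0.341, -0.001], [-0.341, -0.94, 0.001], [-0.001, -0.0, -1.0]]
ft_force: [0.1, 0.0, 0.3]
finger_gap: 0.0001
[ 0.46242783 -0.1901199   0.23268092] [[ 9.40009441e-01 -3.41141116e-01 -2.23394463e-03]
 [-3.41139100e-01 -9.40012008e-01  1.24058454e-03]
 [-2.52314918e-03 -4.04075323e-04 -9.99996735e-01]]
```

View pics/w4.png

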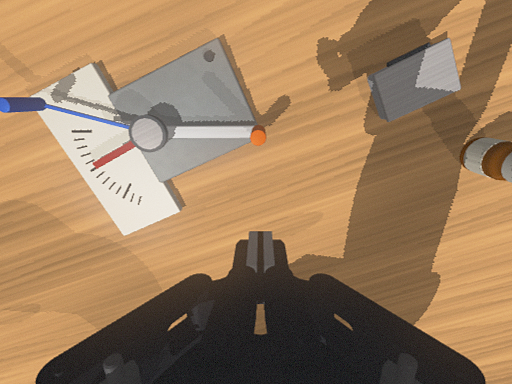

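```bash
python3 - <<'E'
from h import *
P=np.array([.55,-.08]);
def ang(u,v,z): q=w('wrist',u,v,z)[:2];d=q-P;return q,np.hypot(*d),np.degrees(np.arctan2(d[1],d[0]))
print(w('wrist',149,131,.047),w('wrist',258.5,137.5,.084))
for a in((95,166,.027),(6,104,.085),(82,131,.0165),(96,165,.0165)):print(a,ang(*a))
t=cv2.imread('pics/top0.png')
m=bot.camera_model('wrist');print('cam',-np.array(m['R']).T@m['t'])
for u,v in((225,145),(277,157)): print(w('top',u,v,.031))
E
python3 -m inch '[[0,0.0275,0.029,0,-2.1],[0,0.0275,0.029,0,-2.1],[0,0.0275,0.029,0,-2.1],[0,0.0275,0.029,0,-2.1],[0,0,0,0,0],[0,0,0,0,0]]'
python3 - <<'E'
from h import *
p,d=snap('wrist','w5.png')
E
```

```text
[ 0.54951658 -0.07927821  0.047     ] [ 0.50215569 -0.20245581  0.084     ]
(95, 166, 0.027) (array([0.53363111, 0.01843798]), np.float64(0.09978966591017403), np.float64(99.44111817266561))
(6, 104, 0.085) (array([0.62320622, 0.03013591]), np.float64(0.13224624884412486), np.float64(56.38841767704317))
(82, 131, 0.0165) (array([0.58042968, 0.01649462]), np.float64(0.10117893444691019), np.float64(72.49727671837542))
(96, 165, 0.0165) (array([0.53417507, 0.02355419]), np.float64(0.10475637893175532), np.float64(98.68859764019925))
cam [ 0.54072129 -0.21810443  0.37410843]
[0.81312633 0.13800777 0.031     ]
[ 0.76747469 -0.0803659   0.031     ]
time_s: 18.23
position: [0.5725, -0.0746, 0.2329]
tool_rot: [[0.88, -0.474, -0.003], [-0.474, -0.88, 0.0], [-0.002, 0.001, -1.0]]
ft_force: [-0.2, -1.1, -0.2]
finger_gap: 0.0001
```

View pics/w5.png

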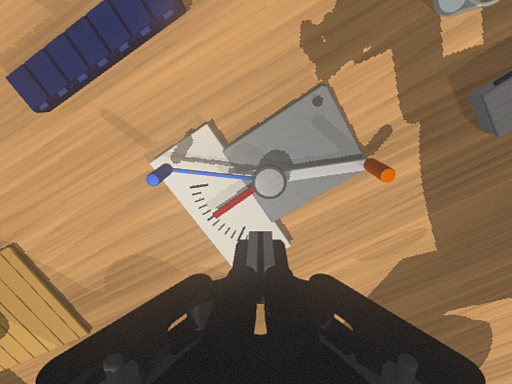

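Run:
```python
from h import *
P=np.array([.55,-.08])
def ang(u,v,z): q=w('wrist',u,v,z)[:2];d=q-P;return q,np.hypot(*d),np.degrees(np.arctan2(d[1],d[0]))
print(w('wrist',269,178.5,.047),w('wrist',387,175,.084))
for a in((215,215,.027),(152.5,180.5,.085),(192,187,.0165)):print(a,ang(*a))
def T(deg,s=.0175):
    a=np.radians(deg);return P+.135*np.array([np.cos(a),np.sin(a)])-s*np.array([-np.sin(a),np.cos(a)])
print('pre',T(56,.035),bot.get_state()['position'],bot.get_state()['tool_rot'][:,0])
for d in range(56,102,5): print(d,T(d).round(4),((T(d+5)-T(d))*1000/5).round(2),'per deg; toolx',d-90)
p=cv2.imread('pics/w5.png')[120:280,130:300];cv2.imwrite('pics/w5b.png',cv2.resize(p,None,fx=3.5,fy=3.5,interpolation=cv2.INTER_CUBIC))
```

```text
[ 0.5531979  -0.07781452  0.047     ] [ 0.50379578 -0.20128214  0.084     ]
(215, 215, 0.027) (array([0.53612589, 0.01727838]), np.float64(0.09826278112020741), np.float64(98.11693807819375))
(152.5, 180.5, 0.085) (array([0.62463315, 0.0352932 ]), np.float64(0.1373412861753892), np.float64(57.08366405320935))
(192, 187, 0.0165) (array([0.5852653, 0.0271507]), np.float64(0.1128047649713373), np.float64(71.78265792210843))
pre [0.65450736 0.01234832] [ 0.57245563 -0.07498378  0.23328069] [ 0.88009643 -0.47479139 -0.00184574]
56 [0.64   0.0221] [-1.85  1.49] per deg; toolx -34
61 [0.6308 0.0296] [-1.97  1.32] per deg; toolx -29
66 [0.6209 0.0362] [-2.08  1.15] per deg; toolx -24
71 [0.6105 0.0419] [-2.17  0.96] per deg; toolx -19
76 [0.5996 0.0468] [-2.25  0.77] per deg; toolx -14
81 [0.5884 0.0506] [-2.31  0.57] per deg; toolx -9
86 [0.5769 0.0535] [-2.35  0.37] per deg; toolx -4
91 [0.5651 0.0553] [-2.37  0.16] per deg; toolx 1
96 [0.5533 0.0561] [-2.37 -0.05] per deg; toolx 6
101 [0.5414 0.0559] [-2.36 -0.25] per deg; toolx 11
```

View pics/w5b.png

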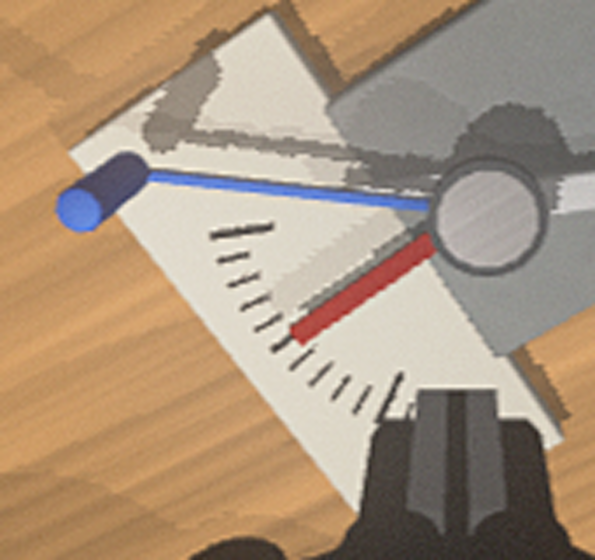

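```bash
python3 -m inch '[[0,0.0273,0.0291,0,-1.6],[0,0.0273,0.0291,0,-1.6],[0,0.0274,0.0291,0,-1.5],[0,0,0,0,0],[0,0,0,-0.05,0],[0,0,0,-0.05,0],[0,0,0,-0.045,0],[0,0,0,-0.02,0],[0,0,0,-0.01,0],[0,0,0,0,0]]'
python3 - <<'E'
from h import *
p,d=snap('side','s6.png');cv2.imwrite('pics/s6b.png',cv2.resize(p[120:270,200:350],None,fx=4,fy=4,interpolation=cv2.INTER_CUBIC))
E
```

```text
time_s: 19.52
position: [0.6559, 0.0122, 0.0604]
tool_rot: [[0.838, -0.546, 0.001], [-0.546, -0.838, -0.0], [0.001, -0.001, -1.0]]
ft_force: [0.8, 0.0, 0.3]
finger_gap: 0.0001
```

View pics/s6b.png

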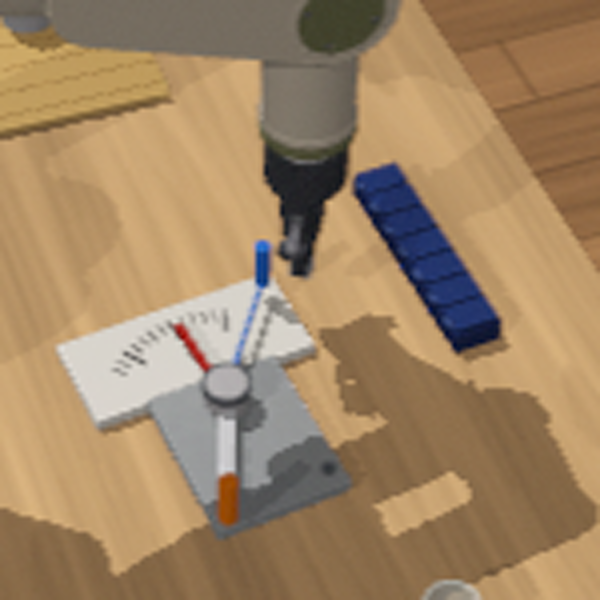

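```bash
python3 -m inch '[[0,-0.004,0.0025,0,0],[0,-0.004,0.0025,0,0],[0,-0.004,0.0025,0,0],[0,-0.004,0.0024,0,0],[0,-0.0046,0.0037,0,2.5],[0,-0.0046,0.0037,0,2.5],[0,-0.0049,0.0033,0,2.5],[0,-0.0049,0.0033,0,2.5],[0,-0.0052,0.0029,0,2.5],[0,-0.0052,0.0029,0,2.5],[0,-0.0054,0.0024,0,2.5],[0,-0.0054,0.0024,0,2.5],[0,-0.0056,0.0019,0,2.5],[0,-0.0056,0.0019,0,2.5],[0,-0.0058,0.0014,0,2.5],[0,-0.0058,0.0014,0,2.5],[0,-0.0059,0.0009,0,2.5],[0,-0.0059,0.0009,0,2.5],[0,0,0,0,0]]'
python3 - <<'E'
from h import *
p,d=snap('side','s7.png');cv2.imwrite('pics/s7b.png',cv2.resize(p[120:270,200:350],None,fx=4,fy=4,interpolation=cv2.INTER_CUBIC))
p,d=snap('wrist','w7.png')
E
```

```text
time_s: 21.95
position: [0.5642, 0.0558, 0.0594]
tool_rot: [[0.999, 0.034, -0.0], [0.034, -0.999, 0.0], [-0.0, -0.0, -1.0]]
ft_force: [0.0, -0.7, 0.7]
finger_gap: -0.0
```

View pics/s7b.png

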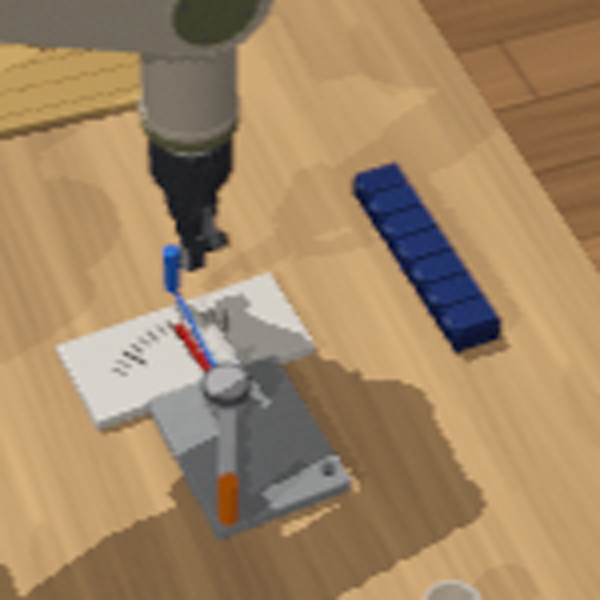

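View pics/w7.png

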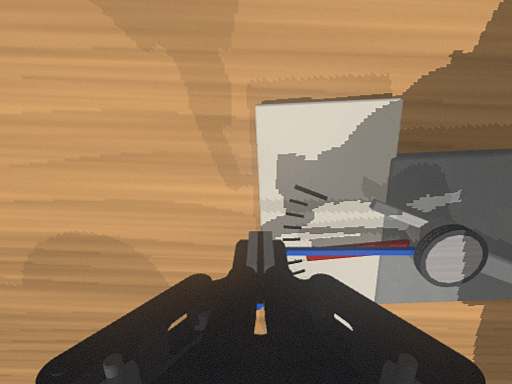

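Run:
```python
from h import *
p=cv2.imread('pics/w7.png');h=cv2.cvtColor(p,cv2.COLOR_BGR2HSV)
blue=cv2.inRange(h,(105,120,60),(130,255,255));red=cv2.inRange(h,(0,140,60),(6,255,255))|cv2.inRange(h,(172,120,60),(180,255,255))
for n,m,z in(('b',blue,.038),('r',red,.027)):
    v,u=np.nonzero(m);k=(u>285)&(u<412)&(v>235)&(v<265);u,v=u[k],v[k]
    X=np.array([w('wrist',a,b,z)[:2] for a,b in zip(u,v)])
    vx,vy,x,y=cv2.fitLine(X.astype(np.float32),cv2.DIST_HUBER,0,0,0).ravel()
    d=X.mean(0)-[.55,-.08]
    print(n,len(u),np.degrees(np.arctan2(vy,vx)),np.degrees(np.arctan2(d[1],d[0])))
```

```text
b 677 -87.76263 92.25724896275288
r 232 -76.79506 98.45575403398799
```

```bash
python3 -m inch '[[0,-0.0045,0.0001,0,1.9],[0,-0.0045,-0.0001,0,1.9],[0,-0.004,-0.0001,0,1.7],[0,-0.0018,-0.0001,0,0.8],[0,0,0,0,0],[0,0,0,0,0],[0,0.004,0,0,0],[0,0.02,0,0,0],[0,0.02,0,0,0],[0,0,0,0.05,0],[0,0.01,-0.03,0.06,0],[0,0.01,-0.05,0.06,0],[0,0,-0.05,0,0],[0,0,-0.03,0,0],[0,0,0,0,0],[0,0,0,0,0]]'
python3 - <<'E'
from h import *
snap('wrist','w8.png')
p,d=snap('side','s8.png');cv2.imwrite('pics/s8b.png',cv2.resize(p[120:270,200:350],None,fx=4,fy=4,interpolation=cv2.INTER_CUBIC))
E
```

```text
time_s: 24.05
position: [0.6109, -0.0915, 0.212]
tool_rot: [[0.99, 0.143, -0.0], [0.143, -0.99, 0.001], [-0.0, -0.001, -1.0]]
ft_force: [0.4, 0.9, 0.6]
finger_gap: -0.0002
```

View pics/w8.png

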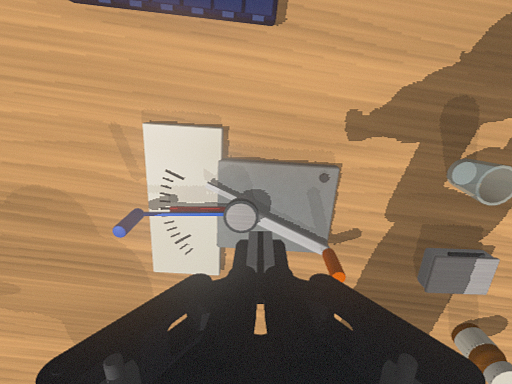

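View pics/s8b.png

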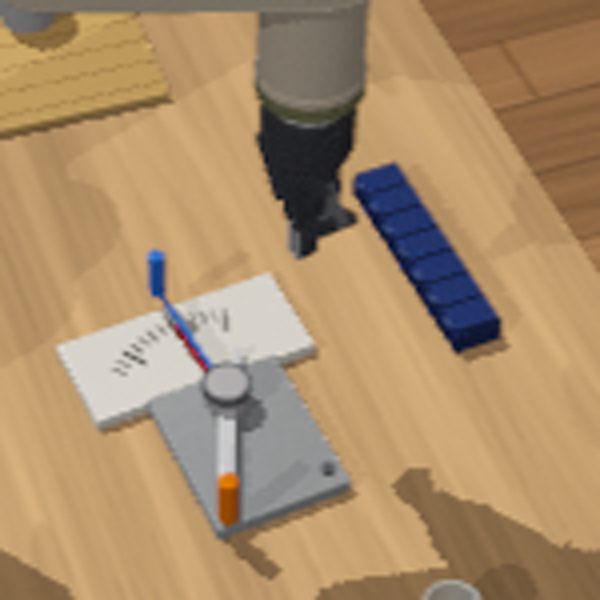

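Run:
```python
from h import *
p=cv2.imread('pics/w8.png');h=cv2.cvtColor(p,cv2.COLOR_BGR2HSV)
blue=cv2.inRange(h,(105,120,60),(130,255,255));red=cv2.inRange(h,(0,140,60),(6,255,255))|cv2.inRange(h,(172,120,60),(180,255,255))
B=w('wrist',241.5,214.5,.047)[:2];print('boss',B,w('wrist',120.5,231,.085))
for n,m,z,lo in(('b',blue,.038,150),('r',red,.027,165)):
    v,u=np.nonzero(m);k=(u>lo)&(u<225)&(v>198)&(v<225);u,v=u[k],v[k]
    X=np.array([w('wrist',a,b,z)[:2] for a,b in zip(u,v)])
    vx,vy,x,y=cv2.fitLine(X.astype(np.float32),cv2.DIST_HUBER,0,0,0).ravel()
    d=X.mean(0)-B;e=X.mean(0)-[.55,-.08]
    print(n,len(u),np.degrees(np.arctan2(vy,vx)),np.degrees(np.arctan2(d[1],d[0])),np.degrees(np.arctan2(e[1],e[0])),u.min(),v[u==u.min()])
k=w('wrist',120.5,231,.085)[:2]
for c in(B,[.55,-.08]): d=k-c;print('knob',np.hypot(*d),np.degrees(np.arctan2(d[1],d[0])))
cv2.imwrite('pics/w8b.png',cv2.resize(p[150:270,110:260],None,fx=5,fy=5,interpolation=cv2.INTER_CUBIC))
```

```text
boss [ 0.55223346 -0.07499957] [0.5298909  0.05680009 0.085     ]
b 180 -81.45372 101.41467029930584 98.80864057375985 154 [215]
r 26 -81.698235 97.93395988560658 95.20543142624703 170 [208]
knob 0.1336799939059557 99.62126376133182
knob 0.13827016933800648 98.36237731393301
```

View pics/w8b.png

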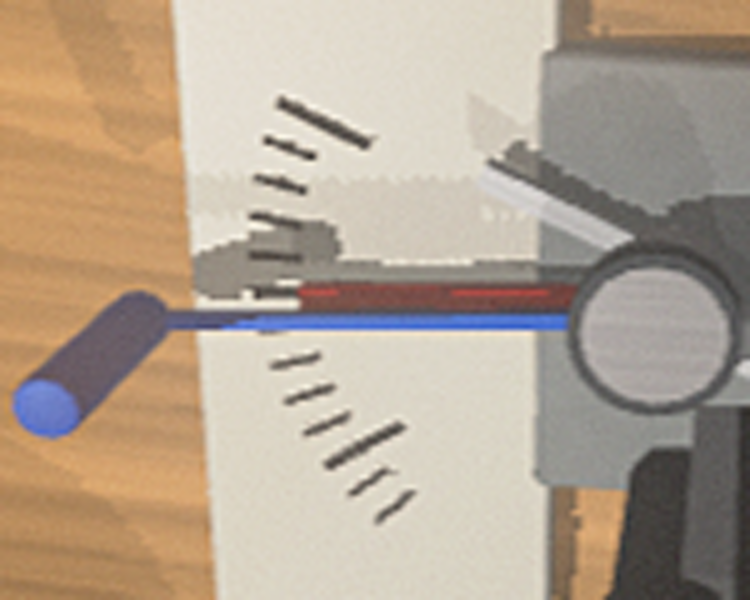

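```bash
cat > fit.py <<'E'
from h import *
import sys
def fit(f,cam,box):
    p=cv2.imread('pics/'+f);h=cv2.cvtColor(p,cv2.COLOR_BGR2HSV)
    blue=cv2.inRange(h,(100,90,60),(130,255,255));red=cv2.inRange(h,(0,110,40),(6,255,255))|cv2.inRange(h,(168,70,40),(180,255,255))
    for n,m,z in(('b',blue,.038),('r',red,.027)):
        q=np.zeros_like(m);q[box[2]:box[3],box[0]:box[1]]=m[box[2]:box[3],box[0]:box[1]]
        nn,l,st,_=cv2.connectedComponentsWithStats(q);i=1+st[1:,4].argmax();v,u=np.nonzero(l==i)
        X=np.array([w(cam,a,b,z)[:2] for a,b in zip(u,v)])
        vx,vy,x,y=cv2.fitLine(X.astype(np.float32),cv2.DIST_HUBER,0,0,0).ravel()
        e=X.mean(0)-[.55,-.08]
        print(n,len(u),st[i],'dir',np.degrees(np.arctan2(-vy,-vx))%180,'from pivot',np.degrees(np.arctan2(e[1],e[0])))
if __name__=='__main__': fit(sys.argv[1],sys.argv[2],list(map(int,sys.argv[3:])))
E
python3 fit.py w8.png wrist 145 223 195 225
python3 -m inch '[[0,-0.03,-0.03,0.0,0],[0,-0.03,-0.03,0.0,0],[0,-0.03,-0.03,0.0,0],[0,-0.03,-0.03,0.0,0],[0,-0.02,-0.01,0.0,0],[0,0,0,0,0],[0,0,0,0,0]]'
python3 - <<'E'
from h import *
p,_=snap('wrist','w9.png')
E
```

```text
b 197 [154 213  69   3 197] dir 98.294876 from pivot 98.68890154233323
r 56 [200 208  23   4  56] dir 98.250015 from pivot 96.16709744559459
time_s: 25.02
position: [0.4716, -0.2211, 0.2125]
tool_rot: [[0.989, 0.145, 0.001], [0.145, -0.989, 0.0], [0.001, -0.0, -1.0]]
ft_force: [0.3, -0.1, -0.0]
finger_gap: -0.0001
```

View pics/w9.png

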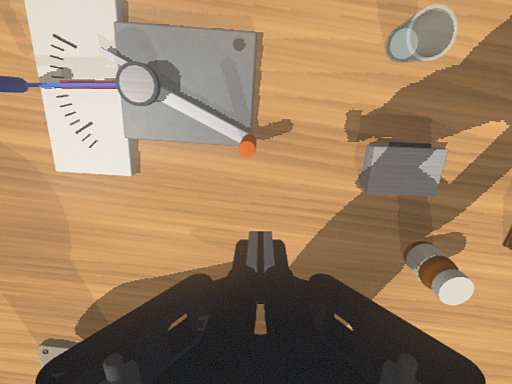

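```bash
python3 fit.py w9.png wrist 38 120 70 95
python3 - <<'E'
from h import *
print(w('wrist',247.5,148.5,.084),bot.get_state()['ft_force'])
p=cv2.imread('pics/w9.png');cv2.imwrite('pics/w9b.png',cv2.resize(p[20:160,0:150],None,fx=4,fy=4,interpolation=cv2.INTER_CUBIC))
E
```

```text
b 305 [ 38  83  78   4 305] dir 98.97504 from pivot 99.23902060457978
r 118 [ 59  80  57   3 118] dir 98.06161 from pivot 95.8141121694032
[ 0.5035555  -0.20265937  0.084     ] [ 0.06765973 -0.20856643 -0.48544082]
```

View pics/w9b.png

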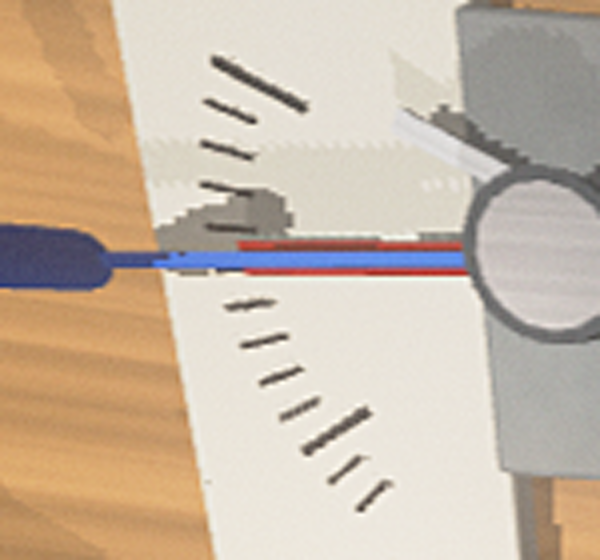

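The blue bar lies centred over the needle, with red showing evenly on both sides. The post is back at its rest position and the gripper is clear of everything.

```bash
python3 -c "
from station import bot
print(bot.sign_off())"
```

```text
the job is handed in; nothing more can be done
None
```

The spring test is done and handed in after about 25 s of the 72 s allowed.

- **Push:** I pressed the post with the shut fingers, building up in small steps to about 12 N. The readings were 11.8 to 12.6 N over more than a second. I then followed the arm slowly back until the push fell away near its rest stop.
- **Side force:** During the press the wrist also felt up to about 4 N vertically, probably friction on the post. With it included, the total over the hold was still 12 to 13 N.
- **Setting the hand:** I pushed the blue knob round with the shut fingers and backed off.
- **Last picture:** The post was back at its start position to within about 3 mm. The blue bar lay centred over the red needle, near the 0.5 rad mark. The two line directions were 99.0° for the hand and 98.1° for the needle, about 0.016 rad apart against 0.05 rad allowed.
- **Check that disagreed:** Angles taken from the assumed pivot position differed by about 3.4°, just over the limit. I did not rely on that one, because the bar hides much of the needle and only its visible edge was measured.
- **Other things:** I did not measure the other objects again, but the later pictures showed no sign that any had moved.

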